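Empty a spring-loaded tipping rack into a parts bin and latch it up

TASK

Stand the loose parts bin squarely on the work surface in front of the tipping rack, close up under the lip of its bed, with the bin's grip lug facing away from the rack. Then press the rack's sprung lever down by its rubber bar until the catch holds it by itself, so that the bed stays tipped up and all three terminal blocks have slid into the bin. The catch is set at a different height every time and has a solid stop just past it: feel for it, do not force the lever against the stop, and leave the other tools where they are.

Things in the scene. Friction and masses are not known exactly. Their poses are not given: they have to be found in the camera images.
- rack: Tipping rack, grey and dark steel, fixed. Origin on the work surface under the middle of its level shaft; -x points to its front (lip side, roughly to the robot), +y to its lever side, z up. Base from x = -13 to +78 mm, 126 mm wide; the surface in front is free for the bin. Catch post, up to 177 mm high, and pawl at x = 22 to 78, y = 62 to 106 mm.
- bin_place (a point): Point on the surface in front of the rack (rack x = -80 mm, y = 0) over which the bin's middle belongs, up to 25 mm off along the rack's x and 20 mm off along y, bin axes parallel to the rack's within 0.25 rad, lug to the front. Axes as the rack's. The lever is always higher than 48 mm here, so the bin goes under it.
- lip (a point): Middle of the lip of the bed while level: rack x = -30 mm, 105 mm above the surface. The bed is an open-fronted steel tray, floor 105 mm above the surface, 104 mm wide inside, from the lip back to x = +73 mm, walls 22 mm high. The blocks slide by themselves from about 0.3 rad of tilt and drop off the lip to the front.
- bed (a joint): Tilt of bed and lever about the shaft, rad: 0 = level, the sprung rest; grows as the lever goes down and the bed's rear rises. The catch takes hold somewhere from 0.40 to 0.89 (varies, not given); a solid stop lies 0.05 to 0.11 past that. Let go earlier, the lever springs back to 0; once caught, the bed stays at that angle.
- press_bar (a point): Middle of the black rubber press bar at the lever's end: round, level along the rack's y, 18 mm diameter, 48 mm long, at rack y = +92 mm. At tilt q it is at rack x = -105 cos(0.52-q) mm, height 105 + 105 sin(0.52-q) mm: 157 at rest, 66 to 118 when the catch takes hold, the stop 5 to 11 lower. Needs 5 N at rest, 8 to 14 N near the catch.
- bin_lug (a point): Centre of the graspable part of the bin's grip lug, 55 mm above the bin's underside. The lug is an upright plate 10 mm thick (along the bin's x), 50 mm wide (along y), its top 70 mm above the bin's underside, on the middle of the bin's -x wall, 65 mm from the bin's middle. Axes as the bin's.
- bin_floor (a point): Middle of the inner floor of the loose grey parts bin, 10 mm above its underside. Open box, outside 124 mm (x) by 124 mm (y) by 46 mm high, walls 4 mm, about 0.25 kg, grip lug on its -x side.
- block_1_mid (a point): Centre of terminal block 1, a flat loose plastic block 42 x 44 x 8 mm, about 18 g, lying on the bed at the start (rear, away from the lever).
- block_2_mid (a point): Centre of terminal block 2, a flat loose plastic block 42 x 44 x 8 mm, about 18 g, lying on the bed at the start (rear, lever side).
- block_3_mid (a point): Centre of terminal block 3, a flat loose plastic block 42 x 44 x 8 mm, about 18 g, lying on the bed at the start (near the lip).
- tape_measure: Bystander, leave alone: tape measure, upright case 37 x 76 x 64 mm. Origin at the centre of its underside.
- tape_roll: Bystander, leave alone: roll of tape, 57 mm across, 19 mm high. Origin at the centre of its underside.
- ferrule_tin: Bystander, leave alone: round tin, 64 mm across, 30 mm high. Origin at the centre of its underside.
- screwdriver: Bystander, leave alone: screwdriver 155 mm long, lying flat. Origin at the centre of its underside.
- hex_key: Bystander, leave alone: hexagon key 114 mm long, lying flat. Origin at the centre of its underside.
- long_driver: Bystander, leave alone: screwdriver 186 mm long, lying flat. Origin at the centre of its underside.
Mind the look-alikes: they are no part of the job. Leave any red look-alike of the part that bears block_1_mid alone.

How it is judged (in metres and radians):
On the way:
1. the bin stands level on the surface under the lip, lug to the front, while the bed is still level (x of bin_floor in the frame of rack between -0.105 and -0.055 m and y of bin_floor in the frame of rack between -0.02 and 0.02 m and angle between the x axis of bin_floor and the x axis of rack, either way round below 0.25 rad and x of bin_lug in the frame of rack below -0.1 m and height (world z) of bin_floor below 0.014 m and angle between bin_floor's own z axis and vertical below 0.05 rad and value of joint bed below 0.1 rad), for 0.2 s.
At the end, for the whole second after the job is handed in: With the robot clear, the catch holds the bed tipped by itself (tilt over 0.33 rad, at rest); the bin still stands level on the surface in front of the rack (middle 50 to 120 mm in front of the shaft, within 30 mm of the rack's centre line) and all three terminal blocks lie inside it, below its rim (value of joint bed above 0.33 rad and not (velocity of joint bed above 0.05 rad/s) and height (world z) of bin_floor below 0.014 m and angle between bin_floor's own z axis and vertical below 0.05 rad and x of bin_floor in the frame of rack between -0.12 and -0.05 m and y of bin_floor in the frame of rack between -0.03 and 0.03 m and x of block_1_mid in the frame of bin_floor between -0.06 and 0.06 m and y of block_1_mid in the frame of bin_floor between -0.06 and 0.06 m and z of block_1_mid in the frame of bin_floor between -0.003 and 0.04 m and x of block_2_mid in the frame of bin_floor between -0.06 and 0.06 m and y of block_2_mid in the frame of bin_floor between -0.06 and 0.06 m and z of block_2_mid in the frame of bin_floor between -0.003 and 0.04 m and x of block_3_mid in the frame of bin_floor between -0.06 and 0.06 m and y of block_3_mid in the frame of bin_floor between -0.06 and 0.06 m and z of block_3_mid in the frame of bin_floor between -0.003 and 0.04 m); the robot touches nothing.
It fails at once if the lever or rack is forced: more than 40 N from the robot (contact force between any of the fingers, the arm and rack above 40 N).
It fails at once if one of the other tools is moved more than 30 mm (distance of any of tape_measure, tape_roll, ferrule_tin, screwdriver, hex_key, long_driver from where it was at the start of the episode above 0.03 m).
It also fails if it takes over 58 s, if anything falls off the work surface, if the arm or the gripper's body presses on something with over 40 N, if the wrist force passes 120 N, or if a joint passes its speed limit or range.

ROBOT

A 6-joint arm with a two-finger parallel gripper is mounted at the origin on a cart in front of the work surface, level with it; the furniture and walls round the work are solid. World frame = base frame: x ahead of the robot, y to its left, z up, the work surface at z = 0. Lengths are in mm, angles in rad, forces in N, time in s.
With the tool pointing down it reaches from about 275 to 750 mm from the base axis. Payload 10.2 kg.
Tool frame: the origin (TCP) lies midway between the tips of the shut fingers; the grasp point (between the pads) lies 19 mm behind it; z points along the fingers, y is the line along which they close (so a half turn about z gives the same grasp; the last joint's range is limited). The gripper opens to 85 mm and grips with 20 to 120 N. Pads are 22 mm wide; open, the fingers measure 114 mm over their backs; the gripper's body (76 mm by 85 mm) begins 54 mm behind the grasp point. The pads swing forward as they close: fully open they stand 13 mm farther back than shut.
Start: joints at [-1.55, 0.313, 1.498, -0, 1.331, -0.223], TCP at [126.717, -509.484, 231.294] pointing down, gripper open.
Joint ranges: [-2.94, 2.94], [-0.97, 2.17], [0.19, 2.56], [-1.23, 4.37], [0.02, 3.11], [-2.88, 2.88]. Speed limits (rad/s): [2.39, 2.39, 3.01, 3.14, 3.14, 3.14].

INTERFACE

Orientations are given as a unit quaternion [w, x, y, z].
In Python, from rig import ctrl gives the robot as it stands.
- The arm moves only by the tool send_rows, never from a script. Its argument "targets" is a list of rows, each a list of 7 numbers: the closure, from -1 (fully open) to 1 (shut), so that 0 is half open, then the shift along the tool's x, y, z in m, then the turn, a rotation vector about the tool's x, y, z in rad. In form: [[claw, dx, dy, dz, ax, ay, az], ...]. A call has exactly 10 rows; each row shifts and turns the commanded pose from where the row before left it, along the tool's axes as they then stand; what a row does not reach is not made up. A row lasts 1/8 s, in which the tool goes at most 62.5 mm and 10.7 degrees, less where a joint would pass 70% of its speed; a pose out of reach is approached as far as the arm can. A call with a gripper value outside its range is refused whole. The fingers move at their own pace and stop on an object; "squeeze" is the grip in N (left out, the last holds). Time passes only in rows, so rows that do not move let the fingers close, or fill a call up. It gives the time, the measured TCP pose, the force, the opening and the grip force at its end, in the units of the state.
- ctrl.sense(): the state, without advancing time (a new reading comes with each control period).
- ctrl.capture(name): name is "scene" or "top"; returns a dict with "img" (400x640x3 uint8, red, green, blue), "camera_matrix" (3x3 intrinsics, pixels), "k1" (the pictures are not rectified: a ray, as slopes to the right and down, at radius r is drawn at 1 + k1 r^2 times it, then the intrinsics apply), "R" (3x3) and "t" (3): a world point X has camera coordinates R X + t. Camera axes: x right, y down, z forward; pixel columns grow to the right and rows downward; lengths in mm; the calibration is good to about 2 mm. A picture is of the moment at which its call begins. There is no depth.
- ctrl.finish_job(): hands the job in; it is judged then, once.
Trained networks look in a picture, given as the dict that the camera call returned (one of the last four; its "shot" number tells which), for a name from the list of things; names that differ only in an ending like _2 or _b are one class to them, and where a whole thing is asked for, a point or a joint stands for the part that bears it (a point fixed in the world has none). Each returns a list of dicts, best first, with "score" (0 to 1); they miss things now and then, are a little off and sometimes report something else, mostly with a low value. They report only what shows in the picture. A call takes as long as a camera call. They do not tell look-alikes from the thing itself.
- ctrl.boxes_of(query, picture): "extent" ([left, top, width, height] in pixels, round what is visible of it).
- ctrl.landmark_of(query, picture): "point" ([column, row] in pixels: a listed point, or the origin of a listed thing).
The state is a dict: "time_s": time; "joints": joint angles; "dq": joint speeds; "tau": joint torques, N m; "eef_pos": TCP position; "ee_rot": TCP orientation; "force": force on the tool from outside, world axes, zero at the start; "wrist_torque": the same for the moment, N m; "grip_width": opening from 0.0 (shut) to 1.0 (fully open); "grip_force": force on a finger pad.
Only numpy, scipy, OpenCV 4.12 (cv2) and the standard library are available. Lean on these libraries where they do the work, as an engineer would, in place of code of your own. Each camera call takes 0.05 s, during which the arm holds its last target. There are 200 camera calls.

## Working session

There is one attempt and no reset: what is moved stays moved. The work goes in short steps, Python scripts to look and compute and a tool call to move; the robot and the scene stay as the last step left them, time stands still between calls to the robot, and variables do not carry over. Pictures are saved under pics/ and viewed, at most 10 in all, crops included, and the job is handed in when it is done.

Besides the shell and the picture viewer there is one more tool, called after "Request:" as name(argument=value, ...) on one line, values as JSON. send_rows: Moves the arm, as the interface text tells. Its arguments: {"type":"object","properties":{"targets":{"type":"array"},"squeeze":{"type":"number"}},"required":["targets"]}

```bash
mkdir -p pics
cat > h.py <<'E'
import numpy as np, cv2
from scipy.spatial.transform import Rotation as Ro
from rig import ctrl
def cen(p):
    R=np.array(p['R']);return -R.T@np.array(p['t'])
def ray(p,px):
    K=np.array(p['camera_matrix']);d=np.array([(px[0]-K[0,2])/K[0,0],(px[1]-K[1,2])/K[1,1]])
    u=d.copy()
    for _ in range(30): u=d/(1+p['k1']*(u@u))
    return np.array(p['R']).T@np.array([u[0],u[1],1])
def atz(p,px,z):
    c=cen(p);r=ray(p,px);return c+r*(z-c[2])/r[2]
def proj(p,X):
    c=np.array(p['R'])@np.array(X,float)+np.array(p['t']);u=c[:2]/c[2];u=u*(1+p['k1']*(u@u))
    K=np.array(p['camera_matrix']);return np.array([K[0,0]*u[0]+K[0,2],K[1,1]*u[1]+K[1,2]])
def tri(ps,xs):
    A=np.zeros((3,3));b=np.zeros(3)
    for p,x in zip(ps,xs):
        r=ray(p,x);r/=np.linalg.norm(r);M=np.eye(3)-np.outer(r,r);A+=M;b+=M@cen(p)
    return np.linalg.solve(A,b)
def save(p,n): cv2.imwrite('pics/'+n,p['img'][...,::-1])
E
python3 - <<'E'
from h import *
import pickle
P={n:ctrl.capture(n) for n in('scene','top')}
for n in P: save(P[n],n+'.png'); print(n,cen(P[n]).round())
pickle.dump(P,open('P.pkl','wb'))
for q in ['rack','bin_floor','bin_lug','press_bar','lip','bin_place','block_1_mid']:
    for n in P: print(q,n,[(np.round(d['point']).tolist(),round(d['score'],2)) for d in ctrl.landmark_of(q,P[n])][:5])
E
```

```text
scene [ -1. 402. 954.]
top [ 317.  -15. 1065.]
rack scene [([300.0, 204.0], 0.9), ([307.0, 188.0], 0.25)]
rack top [([340.0, 191.0], 0.65)]
bin_floor scene [([348.0, 196.0], 0.76)]
bin_floor top [([390.0, 219.0], 0.82), ([330.0, 173.0], 0.74)]
bin_lug scene [([368.0, 198.0], 0.66)]
bin_lug top [([395.0, 240.0], 0.9)]
press_bar scene [([282.0, 202.0], 0.63)]
press_bar top [([292.0, 200.0], 0.71)]
lip scene [([297.0, 208.0], 0.66), ([304.0, 189.0], 0.57)]
lip top [([337.0, 186.0], 0.59)]
bin_place scene []
bin_place top [([336.0, 187.0], 0.3)]
block_1_mid scene [([244.0, 220.0], 0.64), ([293.0, 166.0], 0.53), ([337.0, 156.0], 0.3)]
block_1_mid top [([279.0, 268.0], 0.68), ([279.0, 168.0], 0.63), ([336.0, 188.0], 0.63), ([353.0, 162.0], 0.62)]
```

Run:
```python
import cv2
a=cv2.imread('pics/scene.png')[110:280,190:450];b=cv2.imread('pics/top.png')[110:300,230:470]
cv2.imwrite('pics/sc.png',cv2.resize(a,None,fx=3,fy=3,interpolation=cv2.INTER_CUBIC))
cv2.imwrite('pics/tc.png',cv2.resize(b,None,fx=3,fy=3,interpolation=cv2.INTER_CUBIC))
```

```text
(no output)
```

View pics/sc.png

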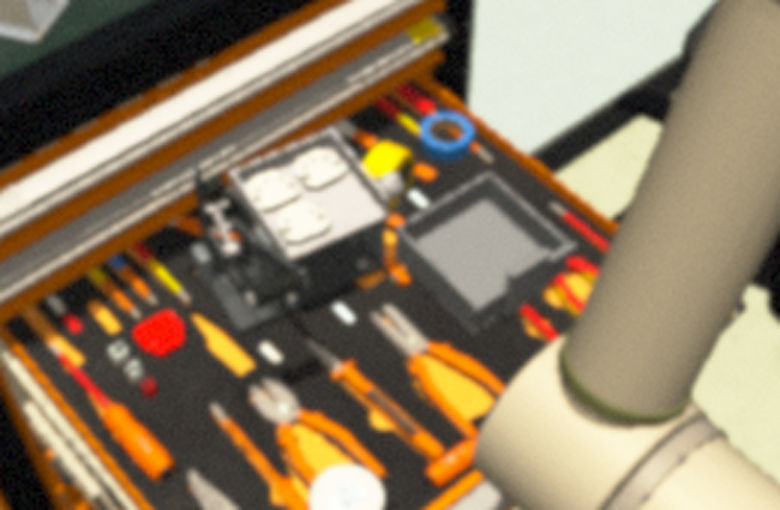

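View pics/tc.png

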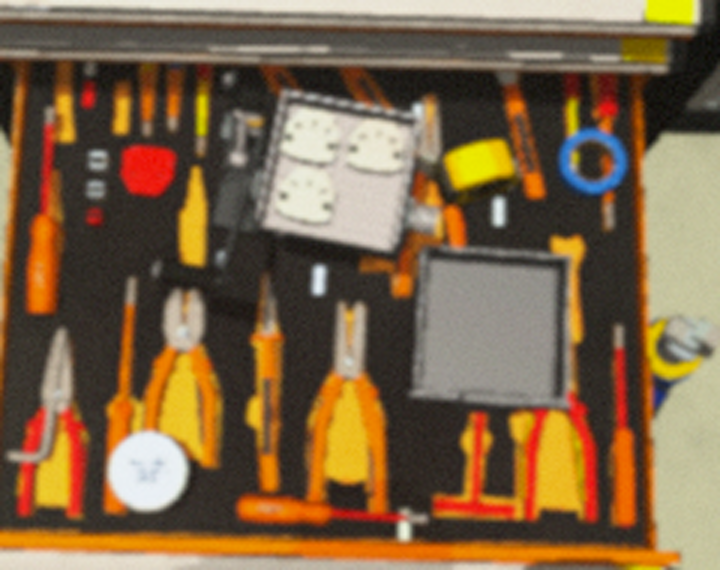

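View pics/top.png

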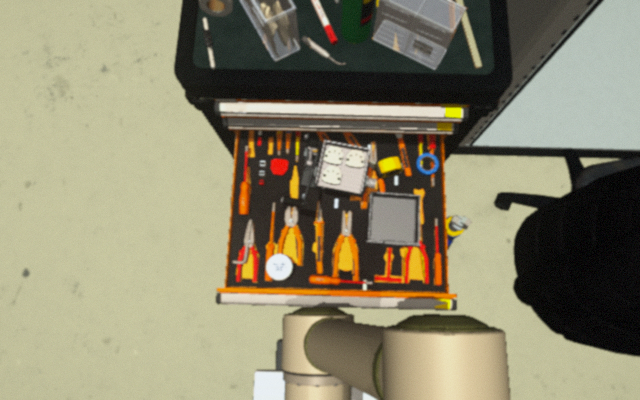

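Scene and top show the same layout. The rack holds three cream blocks (top px ~(340,185)), with its black press bar at the left front (~(292,200)). The grey bin is at ~(393,219) with its lug on the robot side (~(395,240)). A red look-alike at (279,168) and the white tin at (279,268) are not part of the job. The only bin candidate is the grey open box, since the other detection at (330,173) is the bed.

Run:
```python
from h import *
import pickle
P=pickle.load(open('P.pkl','rb'));T,S=P['top'],P['scene']
f=lambda c,o:[(o[0]+x/3,o[1]+y/3) for x,y in c]
bt=f([(425,248),(572,258),(568,402),(412,395)],(230,110))
bs=f([(490,175),(577,243),(472,328),(400,232)],(190,110))
kt=f([(280,92),(418,108),(395,252),(260,235)],(230,110))
for nm,c,z in(('bin',bt,46),('bed',kt,127)):
    w=np.array([atz(T,p,z) for p in c]);print(nm,w.round(),w.mean(0).round(1))
    print([round(float(np.linalg.norm(w[i]-w[i-1])),1) for i in range(4)],[np.round(np.degrees(np.arctan2(*(w[i]-w[i-1])[1::-1])),1) for i in range(4)])
w=np.array([atz(S,p,46) for p in bs]);print('bin scene',w.round())
print('lug',tri([T,S],[(395,240),(368,198)]), atz(T,(395,240),55),atz(S,(368,198),55))
print('binfloor',tri([T,S],[(390,219),(348,196)]),atz(T,(390,219),10),atz(S,(348,196),10))
print('bar',tri([T,S],[(292,200),(282,202)]),atz(T,(292,200),157))
print('lip',tri([T,S],[(337,186),(297,208)]))
print('rack',atz(T,(340,191),0),atz(S,(300,204),0))
for q in ['tape_measure','tape_roll','ferrule_tin','screwdriver','hex_key','long_driver']:
    T2=None
T=ctrl.capture('top')
for q in ['tape_measure','tape_roll','ferrule_tin','screwdriver','hex_key','long_driver']:
    print(q,[(atz(T,d['point'],0).round()[:2].tolist(),round(d['score'],2)) for d in ctrl.landmark_of(q,T)][:3])
print(ctrl.sense()['ee_rot'],ctrl.sense()['grip_width'])
```

```text
bin [[ 581. -113.   46.]
 [ 575. -234.   46.]
 [ 455. -228.   46.]
 [ 458. -102.   46.]] [ 517.3 -169.4   46. ]
[123.1, 121.7, 119.9, 125.8] [np.float64(-4.8), np.float64(-92.6), np.float64(177.1), np.float64(88.8)]
bed [[683.   9. 127.]
 [673. -99. 127.]
 [556. -82. 127.]
 [567.  21. 127.]] [619.8 -37.8 127. ]
[117.2, 108.9, 118.0, 103.9] [np.float64(-5.9), np.float64(-95.6), np.float64(171.6), np.float64(84.0)]
bin scene [[ 570. -227.   46.]
 [ 450. -229.   46.]
 [ 442.  -82.   46.]
 [ 573. -107.   46.]]
lug [ 458.66538365 -171.23760256   53.47947048] [ 462.36858923 -168.13377441   55.        ] [ 453.93005518 -173.07815942   55.        ]
binfloor [ 522.72429598 -163.05907991    7.64908242] [ 522.16059806 -162.81110364   10.        ] [ 521.53395727 -161.57863186   10.        ]
bar [526.77614047  71.42528393 170.09674849] [530.98085982  73.60971678 157.        ]
lip [611.38622213 -29.62412331 -24.1247536 ]
rack [595.05291986 -34.78993704   0.        ] [598.41775068 -37.43015456   0.        ]
tape_measure [([658.0, -159.0], 0.87), ([398.0, 108.0], 0.71)]
tape_roll [([672.0, -259.0], 0.68)]
ferrule_tin [([396.0, 111.0], 0.69), ([366.0, -41.0], 0.56)]
screwdriver [([370.0, -41.0], 0.72)]
hex_key [([459.0, 211.0], 0.45)]
long_driver [([624.0, 213.0], 0.96)]
[-2.84798768e-05  9.92579534e-01  1.21597156e-01  2.58394645e-06] 1.0003980755892685
```

```bash
cat >> h.py <<'E'
def rows(tgt,ayaw,n,claw,start=None):
    "rows from sensed (or start=(pos,a)) pose to world tgt; ayaw=world angle of tool x; returns the end"
    if start is None:
        s=ctrl.sense();R=Ro.from_quat(np.roll(s['ee_rot'],-1)).as_matrix()
        start=(np.array(s['eef_pos']),np.arctan2(R[1,0],R[0,0]))
    p,a=start;da=(ayaw-a)/n;d=(np.array(tgt)-p)/n;out=[]
    for i in range(n):
        c,s_=np.cos(a),np.sin(a);out.append([claw,round((c*d[0]+s_*d[1])/1e3,4),round((s_*d[0]-c*d[1])/1e3,4),round(-d[2]/1e3,4),0,0,round(-da,3)]);a+=da
    print(str(out).replace(' ',''));return np.array(tgt),ayaw
E
python3 -c "
from h import *
rows([458,-168,150],np.pi/2-0.05,10,-1)"
```

```text
[[-1,np.float64(0.0404),np.float64(-0.0251),np.float64(0.0081),0,0,np.float64(-0.128)],[-1,np.float64(0.0433),np.float64(-0.0198),np.float64(0.0081),0,0,np.float64(-0.128)],[-1,np.float64(0.0454),np.float64(-0.0141),np.float64(0.0081),0,0,np.float64(-0.128)],[-1,np.float64(0.0469),np.float64(-0.0082),np.float64(0.0081),0,0,np.float64(-0.128)],[-1,np.float64(0.0475),np.float64(-0.0022),np.float64(0.0081),0,0,np.float64(-0.128)],[-1,np.float64(0.0474),np.float64(0.0039),np.float64(0.0081),0,0,np.float64(-0.128)],[-1,np.float64(0.0465),np.float64(0.0099),np.float64(0.0081),0,0,np.float64(-0.128)],[-1,np.float64(0.0449),np.float64(0.0157),np.float64(0.0081),0,0,np.float64(-0.128)],[-1,np.float64(0.0425),np.float64(0.0213),np.float64(0.0081),0,0,np.float64(-0.128)],[-1,np.float64(0.0395),np.float64(0.0266),np.float64(0.0081),0,0,np.float64(-0.128)]]
```

Request:
send_rows(targets=[[-1, 0.04, -0.025, 0.008, 0, 0, -0.128], [-1, 0.043, -0.02, 0.008, 0, 0, -0.128], [-1, 0.045, -0.014, 0.008, 0, 0, -0.128], [-1, 0.047, -0.008, 0.008, 0, 0, -0.128], [-1, 0.0475, -0.002, 0.008, 0, 0, -0.128], [-1, 0.0475, 0.004, 0.008, 0, 0, -0.128], [-1, 0.0465, 0.01, 0.008, 0, 0, -0.128], [-1, 0.045, 0.016, 0.008, 0, 0, -0.128], [-1, 0.0425, 0.021, 0.008, 0, 0, -0.128], [-1, 0.0395, 0.027, 0.008, 0, 0, -0.128]], squeeze=40)

```text
time_s: 2.4
eef_pos: [458.5, -167.1, 151.2]
ee_rot: [0.0, 0.722, 0.692, 0.0]
force: [-0.1, -0.5, 0.8]
grip_width: 1.001
grip_force: 0.0
```

Request:
send_rows(targets=[[-1, 0, 0, 0.02, 0, 0, 0], [-1, 0, 0, 0.02, 0, 0, 0], [-1, 0, 0, 0.02, 0, 0, 0], [-1, 0, 0, 0.02, 0, 0, 0], [-1, 0, 0, 0.02, 0, 0, 0], [-1, 0, 0, 0.014, 0, 0, 0], [0, 0, 0, 0, 0, 0, 0], [1, 0, 0, 0, 0, 0, 0], [1, 0, 0, 0, 0, 0, 0], [1, 0, 0, 0, 0, 0, 0]], squeeze=40)

```text
time_s: 3.65
eef_pos: [457.5, -168.4, 37.7]
ee_rot: [0.0, 0.723, 0.69, -0.0]
force: [-2.6, 0.0, 1.6]
grip_width: 0.144
grip_force: 0.7
```

Run:
```python
from h import *
S=ctrl.capture('scene');T=ctrl.capture('top')
s=ctrl.sense();print(s['grip_width'],s['grip_force'],s['eef_pos'],s['force'],s['wrist_torque'])
a=S['img'][130:290,200:460];b=T['img'][120:280,250:510]
cv2.imwrite('pics/g1.png',cv2.resize(np.vstack([a,b]),None,fx=1.85,fy=1.85,interpolation=cv2.INTER_CUBIC)[...,::-1])
for q in ['bin_floor','bin_lug','rack','press_bar']:
    for P in(S,T): print(q,[(np.round(d['point']).tolist(),round(d['score'],2)) for d in ctrl.landmark_of(q,P)][:3])
```

```text
0.12860165557006342 38.93825948238373 [ 457.50882297 -168.44216953   37.93853259] [-4.98815663  0.4388951   6.26152292] [0.0734528  0.02894764 0.03560134]
bin_floor [([282.0, 203.0], 0.64), ([314.0, 172.0], 0.39)]
bin_floor []
bin_lug []
bin_lug []
rack [([299.0, 206.0], 0.56)]
rack [([338.0, 188.0], 0.56)]
press_bar [([280.0, 205.0], 0.56)]
press_bar [([293.0, 201.0], 0.86), ([244.0, 239.0], 0.26)]
```

View pics/g1.png

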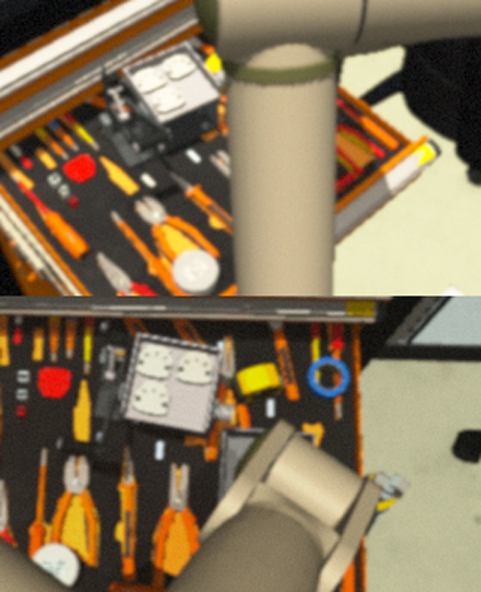

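```bash
python3 -c "
from h import *
s=rows([425,-150,62],1.524,3,1)
s=rows([428,-19,62],1.456,5,1,s)
s=rows([452,-19,62],1.456,2,1,s)"|sed 's/np.float64(\([^)]*\))/\1/g'
```

```text
[[1,0.0056,-0.0111,-0.008,0,0,-0.0],[1,0.0056,-0.0111,-0.008,0,0,-0.0],[1,0.0056,-0.0111,-0.008,0,0,-0.0]]
[[1,0.0262,-0.0006,-0.0,0,0,0.014],[1,0.0262,-0.001,-0.0,0,0,0.014],[1,0.0262,-0.0013,-0.0,0,0,0.014],[1,0.0262,-0.0017,-0.0,0,0,0.014],[1,0.0261,-0.002,-0.0,0,0,0.014]]
[[1,0.0014,0.0119,-0.0,0,0,-0.0],[1,0.0014,0.0119,-0.0,0,0,-0.0]]
```

Request:
send_rows(targets=[[1, 0, 0, -0.012, 0, 0, 0], [1, 0.005, -0.016, -0.012, 0, 0, 0], [1, 0.011, -0.017, 0, 0, 0, 0], [1, 0.026, -0.0005, 0, 0, 0, 0.014], [1, 0.026, -0.001, 0, 0, 0, 0.014], [1, 0.026, -0.0015, 0, 0, 0, 0.014], [1, 0.026, -0.0015, 0, 0, 0, 0.014], [1, 0.026, -0.002, 0, 0, 0, 0.014], [1, 0.0015, 0.002, 0, 0, 0, 0], [1, 0, 0, 0, 0, 0, 0]], squeeze=60)

```text
time_s: 5.4
eef_pos: [431.0, -19.8, 61.6]
ee_rot: [0.0, 0.747, 0.665, 0.0]
force: [-0.0, -1.0, -2.8]
grip_width: 0.116
grip_force: 59.5
```

Run:
```python
from h import *
S=ctrl.capture('scene');T=ctrl.capture('top')
s=ctrl.sense();print(s['grip_width'],s['grip_force'],s['eef_pos'],s['force'],s['ee_rot'])
a=S['img'][140:260,210:410];b=T['img'][120:240,250:450]
cv2.imwrite('pics/g2.png',cv2.resize(np.vstack([a,b]),None,fx=2.5,fy=2.5,interpolation=cv2.INTER_CUBIC)[...,::-1])
for q in ['bin_floor','bin_lug','rack','press_bar']:
    for P in(S,T): print(q,[(np.round(d['point']).tolist(),round(d['score'],2)) for d in ctrl.landmark_of(q,P)][:3])
```

```text
0.11297453430609748 59.488448007032275 [430.79784158 -20.09494209  61.43023338] [ 0.12886598  0.62320336 -2.52437041] [ 9.53862033e-05  7.47454781e-01  6.64312683e-01 -1.95295902e-05]
bin_floor [([314.0, 221.0], 0.7)]
bin_floor []
bin_lug []
bin_lug []
rack [([298.0, 205.0], 0.87)]
rack [([342.0, 189.0], 0.85)]
press_bar [([282.0, 204.0], 0.72)]
press_bar [([291.0, 202.0], 0.97)]
```

View pics/g2.png

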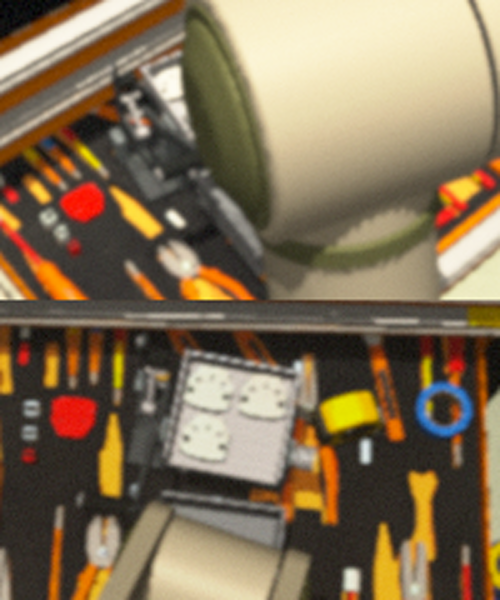

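The bin is held level in front of the rack. Its rear rim runs from top px (316,197) to (364,206), and the lip from (315,188) to (368,195).

Run:
```python
from h import *
T=ctrl.capture('top');S=ctrl.capture('scene')
f=lambda x,y:(250+x/2.5,120+(y-300)/2.5)
for n,q,z in(('binL',(165,492),70),('binR',(285,515),70),('lipL',(163,470),105),('lipR',(297,488),105),('rearL',(188,350),127),('rearR',(300,367),127)):
    print(n,atz(T,f(*q),z).round(1))
print('rack',tri([T,S],[(342,189),(298,205)]),atz(T,(341,189),0),atz(S,(299,205),0))
print('bar',tri([T,S],[(291.5,201.3),(281.5,203.7)]),atz(T,(291.7,201.3),157),atz(S,(281.5,203.7),157))
```

```text
binL [560.9  24.3  70. ]
binR [540.9 -92.   70. ]
lipL [573.5  25.5 105. ]
lipR [ 559.1 -100.4  105. ]
rearL [685.2   4.8 127. ]
rearR [ 670.8 -100.8  127. ]
rack [606.54237564 -38.64937592 -14.88070331] [600.49443341 -37.29088947   0.        ] [597.42732173 -32.78120138   0.        ]
bar [525.52365009  73.3450491  165.71805166] [528.02000136  74.14002681 157.        ] [530.81724148  69.40322149 157.        ]
```

Request:
send_rows(targets=[[1, 0.0018, 0.011, 0, 0, 0, 0], [1, 0.0018, 0.011, 0, 0, 0, 0], [1, 0, 0, 0.01, 0, 0, 0], [1, 0, 0, 0.01, 0, 0, 0], [1, 0, 0, 0.003, 0, 0, 0], [1, 0, 0, 0.001, 0, 0, 0], [1, 0, 0, 0, 0, 0, 0], [0, 0, 0, 0, 0, 0, 0], [-1, 0, 0, 0, 0, 0, 0], [-1, 0, 0, 0, 0, 0, 0]])

```text
time_s: 7.25
eef_pos: [452.9, -18.4, 37.1]
ee_rot: [-0.0, 0.747, 0.665, -0.0]
force: [0.3, 0.2, -0.5]
grip_width: 0.748
grip_force: 0.0
```

Request:
send_rows(targets=[[-1, 0, 0, 0, 0, 0, 0], [-1, 0, 0, -0.02, 0, 0, 0], [-1, 0, 0, -0.03, 0, 0, 0], [-1, 0, 0, -0.04, 0, 0, 0], [-1, 0, -0.02, -0.04, 0, 0, 0], [-1, 0, -0.05, -0.04, 0, 0, 0], [-1, -0.02, -0.05, 0, 0, 0, 0], [-1, -0.05, -0.02, 0, 0, 0, 0], [-1, -0.05, 0, 0, 0, 0, 0], [-1, -0.05, 0, 0, 0, 0, 0]])

```text
time_s: 8.5
eef_pos: [294.7, -172.6, 206.7]
ee_rot: [0.001, 0.747, 0.664, 0.0]
force: [2.1, -0.1, -0.3]
grip_width: 0.999
grip_force: 0.0
```

Run:
```python
from h import *
T=ctrl.capture('top');S=ctrl.capture('scene')
s=ctrl.sense();print(s['grip_width'],s['eef_pos'],s['force'],s['joints'])
a=S['img'][150:250,230:390];b=T['img'][130:250,270:430]
cv2.imwrite('pics/g3.png',cv2.resize(np.hstack([np.vstack([a,np.zeros((20,160,3),np.uint8)]),b]),None,fx=2.5,fy=2.5,interpolation=cv2.INTER_CUBIC)[...,::-1])
for q in ['bin_floor','bin_lug','rack','press_bar']:
    for P in(S,T): print(q,[(np.round(d['point']).tolist(),round(d['score'],2)) for d in ctrl.landmark_of(q,P)][:3])
```

```text
1.0025024786131576 [ 294.67927121 -174.46414016  206.40806144] [0.08258546 0.92063315 0.58874731] [-8.80607280e-01 -8.23400994e-02  2.01446563e+00 -6.01477346e-04
  1.20866827e+00 -7.58293748e-01]
bin_floor [([314.0, 222.0], 0.77)]
bin_floor [([333.0, 219.0], 0.92)]
bin_lug [([329.0, 230.0], 0.68)]
bin_lug [([329.0, 239.0], 0.85)]
rack [([300.0, 205.0], 0.85)]
rack [([340.0, 188.0], 0.89)]
press_bar [([282.0, 206.0], 0.89)]
press_bar [([293.0, 203.0], 0.64)]
```

View pics/g3.png

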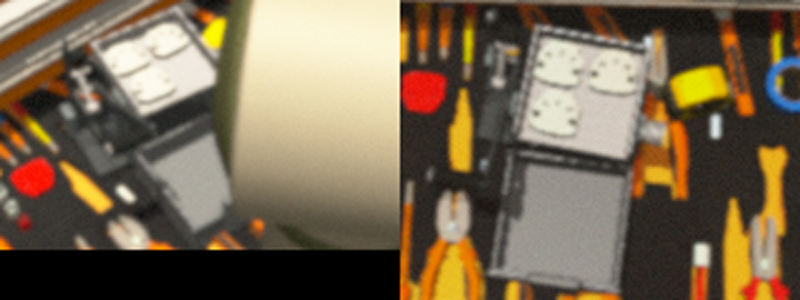

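The bin stands squarely against the rack front in line with the bed, lug to the robot (bin top px (333,219), lug (329,239)). The press bar is at top px ~(292.5,202).

```bash
python3 -c "
from h import *
T=ctrl.capture('top');S=ctrl.capture('scene')
print(atz(T,(333,219),10),atz(S,(314,222),10),atz(T,(329,239),55),atz(S,(329,230),55),atz(T,(340,188),0),atz(S,(300,205),0))
print('bar',tri([T,S],[(292.5,202),(282,205)]),atz(T,(292.5,202),157),atz(S,(282,205),157))
for P,n in((T,'T'),(S,'S')):
    for o in[(525,69,157)]: print(n,proj(P,o))
rows([525,70,195],1.45,8,1)"|sed 's/np.float64(\([^)]*\))/\1/g'
```

```text
[518.63757185 -18.24148676  10.        ] [515.28425973 -22.09962881  10.        ] [460.92163225  -9.61139813  55.        ] [444.32045644 -15.42023502  55.        ] [603.12479416 -34.63723963   0.        ] [595.47711238 -35.04683384   0.        ]
bar [525.783959    71.9108578  158.87500924] [526.47906127  72.30523824 157.        ] [526.7288818  70.9575886 157.       ]
T [293.9683546  202.68903245]
S [283.04389446 205.01061913]
[[1,0.0332,0.025,0.0014,0,0,0.001],[1,0.0332,0.025,0.0014,0,0,0.001],[1,0.0332,0.025,0.0014,0,0,0.001],[1,0.0332,0.025,0.0014,0,0,0.001],[1,0.0332,0.0249,0.0014,0,0,0.001],[1,0.0333,0.0249,0.0014,0,0,0.001],[1,0.0333,0.0249,0.0014,0,0,0.001],[1,0.0333,0.0249,0.0014,0,0,0.001]]
```

Request:
send_rows(targets=[[1, 0.033, 0.025, 0.001, 0, 0, 0], [1, 0.033, 0.025, 0.001, 0, 0, 0], [1, 0.033, 0.025, 0.001, 0, 0, 0], [1, 0.033, 0.025, 0.001, 0, 0, 0], [1, 0.033, 0.025, 0.001, 0, 0, 0], [1, 0.033, 0.025, 0.001, 0, 0, 0], [1, 0.034, 0.025, 0.002, 0, 0, 0], [1, 0.034, 0.025, 0.002, 0, 0, 0], [1, 0, 0, 0, 0, 0, 0], [1, 0, 0, 0, 0, 0, 0]], squeeze=20)

```text
time_s: 10.35
eef_pos: [524.6, 69.8, 196.2]
ee_rot: [-0.0, 0.747, 0.665, -0.0]
force: [-0.5, -0.6, -0.8]
grip_width: -0.003
grip_force: 0.0
```

Request:
send_rows(targets=[[1, 0, 0, 0.008, 0, 0, 0], [1, 0, 0, 0.008, 0, 0, 0], [1, 0, 0, 0.006, 0, 0, 0], [1, 0, 0, 0.004, 0, 0, 0], [1, 0, 0, 0.003, 0, 0, 0], [1, 0, 0, 0.003, 0, 0, 0], [1, 0, 0, 0.003, 0, 0, 0], [1, 0, -0.001, 0.002, 0, 0, 0], [1, 0, 0, 0, 0, 0, 0], [1, 0, 0, 0, 0, 0, 0]])

```text
time_s: 11.6
eef_pos: [523.4, 70.2, 160.0]
ee_rot: [-0.0, 0.747, 0.665, -0.0]
force: [-6.6, 0.2, 8.2]
grip_width: -0.0
grip_force: 4.2
```

Request:
send_rows(targets=[[1, 0, -0.003, 0.003, 0, 0, 0], [1, 0, -0.002, 0.003, 0, 0, 0], [1, 0, -0.0015, 0.003, 0, 0, 0], [1, 0, -0.0015, 0.003, 0, 0, 0], [1, 0, -0.001, 0.003, 0, 0, 0], [1, 0, -0.001, 0.003, 0, 0, 0], [1, 0, -0.001, 0.002, 0, 0, 0], [1, 0, -0.001, 0.002, 0, 0, 0], [1, 0, 0, 0, 0, 0, 0], [1, 0, 0, 0, 0, 0, 0]])

```text
time_s: 12.85
eef_pos: [512.1, 71.2, 137.5]
ee_rot: [0.0, 0.747, 0.665, 0.0]
force: [1.7, 0.6, 5.5]
grip_width: 0.001
grip_force: 2.4
```

Run:
```python
from h import *
T=ctrl.capture('top');S=ctrl.capture('scene')
a=S['img'][140:250,220:370];b=T['img'][130:240,260:410]
cv2.imwrite('pics/g4.png',cv2.resize(np.hstack([a,b]),None,fx=2.6,fy=2.6,interpolation=cv2.INTER_CUBIC)[...,::-1])
```

```text
(no output)
```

View pics/g4.png

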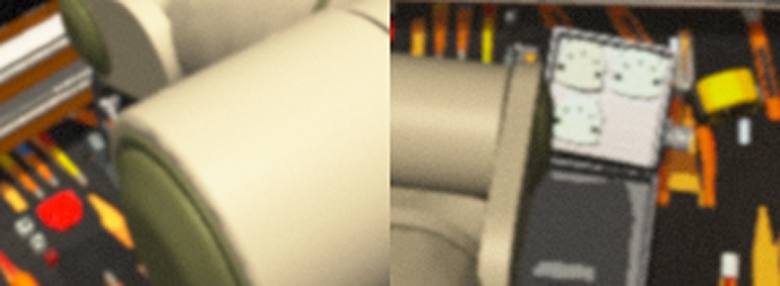

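The bed is tilting, the blocks are still on it, and the bin stays under the lip. I'm now stepping down, backing off each time to feel for the catch.

Request:
send_rows(targets=[[1, 0, -0.0005, 0.003, 0, 0, 0], [1, 0, -0.0005, 0.003, 0, 0, 0], [1, 0, -0.0005, 0.003, 0, 0, 0], [1, 0, 0, 0.003, 0, 0, 0], [1, 0, 0, 0, 0, 0, 0], [1, 0, 0, 0, 0, 0, 0], [1, 0, 0, -0.003, 0, 0, 0], [1, 0, 0, -0.003, 0, 0, 0], [1, 0, 0, 0, 0, 0, 0], [1, 0, 0, 0, 0, 0, 0]])

```text
time_s: 14.2
eef_pos: [510.5, 71.5, 131.4]
ee_rot: [-0.0, 0.747, 0.665, -0.0]
force: [2.3, 0.5, 5.3]
grip_width: -0.002
grip_force: 2.7
```

Request:
send_rows(targets=[[1, 0, 0, 0.003, 0, 0, 0], [1, 0, 0, 0.003, 0, 0, 0], [1, 0, 0, 0.002, 0, 0, 0], [1, 0, 0, 0.0015, 0, 0, 0], [1, 0, 0, 0, 0, 0, 0], [1, 0, 0, 0, 0, 0, 0], [1, 0, 0, -0.003, 0, 0, 0], [1, 0, 0, -0.003, 0, 0, 0], [1, 0, 0, 0, 0, 0, 0], [1, 0, 0, 0, 0, 0, 0]])

```text
time_s: 15.45
eef_pos: [509.8, 71.6, 127.7]
ee_rot: [-0.001, 0.747, 0.665, -0.001]
force: [-0.1, 1.9, 6.3]
grip_width: -0.004
grip_force: 3.2
```

Request:
send_rows(targets=[[1, 0, 0, 0.003, 0, 0, 0], [1, 0, 0, 0.003, 0, 0, 0], [1, 0, 0, 0.002, 0, 0, 0], [1, 0, 0, 0.0015, 0, 0, 0], [1, 0, 0, 0, 0, 0, 0], [1, 0, 0, 0, 0, 0, 0], [1, 0, 0, -0.003, 0, 0, 0], [1, 0, 0, -0.003, 0, 0, 0], [1, 0, 0, 0, 0, 0, 0], [1, 0, 0, 0, 0, 0, 0]])

```text
time_s: 16.7
eef_pos: [509.4, 71.6, 124.1]
ee_rot: [-0.001, 0.747, 0.665, -0.001]
force: [-2.9, 1.2, 6.6]
grip_width: 0.003
grip_force: 3.4
```

Request:
send_rows(targets=[[1, 0, -0.001, 0.003, 0, 0, 0], [1, 0, 0, 0.003, 0, 0, 0], [1, 0, 0, 0.002, 0, 0, 0], [1, 0, 0, 0.0015, 0, 0, 0], [1, 0, 0, 0, 0, 0, 0], [1, 0, 0, 0, 0, 0, 0], [1, 0, 0, -0.003, 0, 0, 0], [1, 0, 0, -0.003, 0, 0, 0], [1, 0, 0, 0, 0, 0, 0], [1, 0, 0, 0, 0, 0, 0]])

```text
time_s: 17.95
eef_pos: [508.9, 71.7, 120.9]
ee_rot: [-0.001, 0.747, 0.665, -0.001]
force: [-1.3, 1.8, 7.4]
grip_width: -0.006
grip_force: 4.0
```

Request:
send_rows(targets=[[1, 0, 0, 0.003, 0, 0, 0], [1, 0, 0, 0.003, 0, 0, 0], [1, 0, 0, 0.002, 0, 0, 0], [1, 0, 0, 0.002, 0, 0, 0], [1, 0, 0, 0, 0, 0, 0], [1, 0, 0, 0, 0, 0, 0], [1, 0, 0, -0.003, 0, 0, 0], [1, 0, 0, -0.003, 0, 0, 0], [1, 0, 0, 0, 0, 0, 0], [1, 0, 0, 0, 0, 0, 0]])

```text
time_s: 19.2
eef_pos: [508.4, 71.8, 116.7]
ee_rot: [-0.001, 0.747, 0.665, -0.001]
force: [-2.6, 1.1, 7.4]
grip_width: -0.001
grip_force: 4.0
```

Request:
send_rows(targets=[[1, 0, 0, 0.003, 0, 0, 0], [1, 0, 0, 0.003, 0, 0, 0], [1, 0, 0, 0.002, 0, 0, 0], [1, 0, 0, 0.002, 0, 0, 0], [1, 0, 0, 0, 0, 0, 0], [1, 0, 0, 0, 0, 0, 0], [1, 0, 0, -0.003, 0, 0, 0], [1, 0, 0, -0.003, 0, 0, 0], [1, 0, 0, 0, 0, 0, 0], [1, 0, 0, 0, 0, 0, 0]])

```text
time_s: 20.45
eef_pos: [508.1, 71.9, 112.6]
ee_rot: [-0.001, 0.747, 0.665, -0.001]
force: [-3.9, 1.7, 8.3]
grip_width: 0.0
grip_force: 4.0
```

Request:
send_rows(targets=[[1, 0, 0, 0.003, 0, 0, 0], [1, 0, 0, 0.003, 0, 0, 0], [1, 0, 0, 0.002, 0, 0, 0], [1, 0, 0, 0.002, 0, 0, 0], [1, 0, 0, 0, 0, 0, 0], [1, 0, 0, 0, 0, 0, 0], [1, 0, 0, -0.003, 0, 0, 0], [1, 0, 0, -0.003, 0, 0, 0], [1, 0, 0, 0, 0, 0, 0], [1, 0, 0, 0, 0, 0, 0]])

```text
time_s: 21.7
eef_pos: [509.4, 71.5, 108.6]
ee_rot: [-0.0, 0.747, 0.665, -0.0]
force: [0.8, 0.4, -0.2]
grip_width: -0.002
grip_force: 0.0
```

Force has gone to zero after backing off, so the catch holds. I'm withdrawing upward to check.

Request:
send_rows(targets=[[1, 0, 0, -0.005, 0, 0, 0], [1, 0, 0, -0.01, 0, 0, 0], [1, 0, 0, -0.025, 0, 0, 0], [1, 0, 0, -0.03, 0, 0, 0], [1, 0, 0, -0.03, 0, 0, 0], [1, -0.01, -0.04, 0, 0, 0, 0], [1, -0.03, -0.04, 0, 0, 0, 0], [1, -0.04, -0.04, 0, 0, 0, 0], [1, -0.05, -0.03, 0, 0, 0, 0], [1, -0.05, -0.02, 0, 0, 0, 0]])

```text
time_s: 22.95
eef_pos: [318.5, -88.2, 209.7]
ee_rot: [0.001, 0.747, 0.665, 0.0]
force: [1.2, -1.0, 0.5]
grip_width: -0.006
grip_force: 0.0
```

Request:
send_rows(targets=[[1, -0.05, -0.01, 0, 0, 0, 0], [1, -0.05, 0, 0, 0, 0, 0], [1, 0, 0, 0, 0, 0, 0], [1, 0, 0, 0, 0, 0, 0], [1, 0, 0, 0, 0, 0, 0], [1, 0, 0, 0, 0, 0, 0], [1, 0, 0, 0, 0, 0, 0], [1, 0, 0, 0, 0, 0, 0], [1, 0, 0, 0, 0, 0, 0], [1, 0, 0, 0, 0, 0, 0]])

```text
time_s: 24.2
eef_pos: [298.1, -185.5, 208.8]
ee_rot: [-0.0, 0.747, 0.665, 0.0]
force: [-1.1, 0.4, -0.0]
grip_width: -0.0
grip_force: 0.0
```

Run:
```python
from h import *
T=ctrl.capture('top');S=ctrl.capture('scene')
print(ctrl.sense()['force'],ctrl.sense()['time_s'])
a=S['img'][140:250,220:370];b=T['img'][130:240,260:410]
cv2.imwrite('pics/g5.png',cv2.resize(np.hstack([a,b]),None,fx=2.6,fy=2.6,interpolation=cv2.INTER_CUBIC)[...,::-1])
for P in(S,T): print([(np.round(d['point']).tolist(),round(d['score'],2)) for d in ctrl.landmark_of('block_1_mid',P)],[(np.round(d['point']).tolist()) for d in ctrl.landmark_of('bin_floor',P)])
```

```text
[-0.02210637 -0.51108584  0.07398651] 24.3
[([244.0, 222.0], 0.66), ([316.0, 171.0], 0.63), ([325.0, 219.0], 0.42), ([305.0, 216.0], 0.15)] [[314.0, 222.0]]
[([341.0, 231.0], 0.78), ([279.0, 170.0], 0.62)] [[336.0, 204.0], [337.0, 220.0], [336.0, 189.0]]
```

View pics/g5.png

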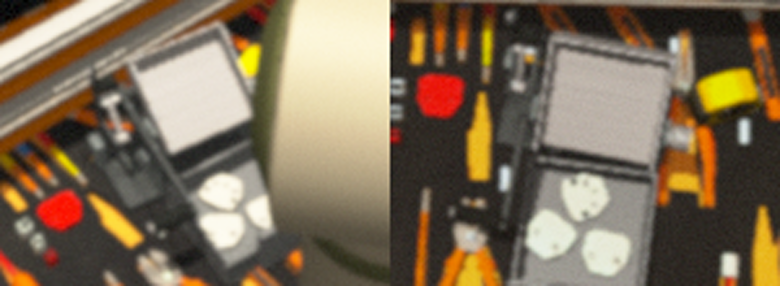

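The bed stays tipped and empty. All three blocks lie in the bin (crop px (585,195), (550,235), (605,250)) and the arm is clear.

```bash
python3 -c "
from rig import ctrl
print(ctrl.finish_job())"
```

```text
the job is handed in; nothing more can be done
None
```

I handed the job in at about 24 s: the bin stands under the lip with its lug to the front, the catch holds the bed tipped by itself, and all three blocks are in the bin in the last picture; no verdict came back.

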